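Stack a bearing set for issue

TASK

Make up a bearing set as one stack on the plywood issue board: the large bearing at the bottom, on it the lowest steel plate from the chute, on that the medium bearing, and the small bearing on top. Each piece lies flat and is centred on the one below (the large one on the board). Draw the lowest plate out under the front lips of the chute, leaving the two plates above it in the chute to settle onto its floor, and do not disturb the wrapped roll, the cartons or the wrench.

Things in the scene. Friction and masses are not known exactly. Their poses are not given: they have to be found in the camera images.
- bearing_large: The largest of three loose steel ball bearings (steel rings with a black seal between): outside diameter 62 mm, bore 30 mm, height 16 mm, about 0.2 kg. Its origin is the centre of its underside, z up; it lies flat and looks the same at any yaw. Grip it across the outside.
- bearing_medium: The middle-sized ball bearing: outside diameter 52 mm, bore 25 mm, height 15 mm, about 0.13 kg. Its origin is the centre of its underside, z up; it lies flat and looks the same at any yaw. Grip it across the outside.
- bearing_small: The smallest ball bearing: outside diameter 40 mm, bore 17 mm, height 12 mm, about 0.07 kg. Its origin is the centre of its underside, z up; it lies flat and looks the same at any yaw. Grip it across the outside.
- plate_bottom: Lowest of three identical flat steel plates in the chute: 80 mm long (x) by 40 wide (y) by 8 thick, 0.2 kg; origin: centre of underside, z up. At the start it sticks out 28 mm in front (-x) of the chute lips; grip its sides there and draw it along the chute's -x (a few newtons). Its rear 52 mm lies under the other two plates.
- plate_top: Uppermost of the three identical plates in the chute: 80 mm long (x) by 40 wide (y) by 8 thick, 0.2 kg; origin: centre of underside, z up. The third (not listed) lies between it and the lowest. Its underside starts 28 mm above the table; once the lowest plate is out, both upper ones sink 8 mm by themselves.
- chute: Green fixed plate magazine. Origin: table level, front face of its lips, mid-width; x points to its rear. x 0 to 89 mm: box 49 wide (43 inside), 50 high, open top, floor 12 mm above table; two 3 mm lips from 11.5 mm above the floor up let only the lowest plate out. x 0 to -110: tongue 26 wide, 12 high (fingers fit beside it), where a drawn plate can be left and regripped.
- issue_board: Square plywood board, 110 by 110 mm, 12 mm thick, fixed on the table; origin at the centre of its underside, z up. The stack stands in its middle.
- wrapped_roll: Bystander: upright roll in brown paper, diameter 56 mm, 75 mm high; origin at the centre of its underside. Leave alone.
- cartons: Bystander: two flat blue cartons one on the other (one piece), 75 by 75 mm, 44 mm high; origin at the centre of the underside. Leave alone.
- wrench: Bystander: steel wrench lying on the table along its x axis; origin at its middle on the table. Leave alone.
There are look-alikes about, which are no part of the job. Leave any turquoise or yellow look-alike of the plate_bottom alone.

How it is judged:
By the outcome, as a careful person would: the job done as asked, in the order asked, and still so for the second after the job is handed in, with the robot touching nothing.
It also fails if it takes over 120 s, if anything falls off the work surface, if the arm or the gripper's body presses on something with over 40 N, if the wrist force passes 120 N, or if a joint passes its speed limit or range.

ROBOT

A 7-joint arm with a two-finger parallel gripper is mounted at the origin on the work surface. World frame = base frame: x ahead of the robot, y to its left, z up, the work surface at z = 0. Lengths are in m, angles in rad, forces in N, time in s.
With the tool pointing down it reaches from about 0.4 to 0.875 m from the base axis. Payload 19.3 kg.
Tool frame: the origin (TCP) lies at the very end of the fingers, on their centre line; the grasp point (between the pads) lies 19 mm behind it; z points along the fingers, y is the line along which they close (so a half turn about z gives the same grasp; the last joint's range is limited). The gripper opens to 85 mm and grips with 20 to 120 N. Pads are 22 mm wide; open, the fingers measure 114 mm over their backs; the gripper's body (76 mm by 85 mm) begins 54 mm behind the grasp point. The pads swing forward as they close: fully open they stand 13 mm farther back than shut.
Start: joints at [1.05, 0.521, -0.036, 1.599, 0.021, 1.021, -0.113], TCP at [0.272, -0.563, 0.231] pointing down, gripper open.
Joint ranges: [-2.91, 2.91], [-0.3, 2.13], [-1.5, 1.42], [0.17, 2.43], [-1.26, 4.41], [0.16, 1.93], [-2.52, 2.52]. Speed limits (rad/s): [1.89, 1.89, 2.39, 2.39, 3.01, 3.01, 3.01].

INTERFACE

Orientations are given as [roll, pitch, yaw] about the fixed x, y, z axes, in that order (R = Rz(yaw) Ry(pitch) Rx(roll)).
In Python, from workcell import bot gives the robot as it stands.
- The arm moves only by the shell command python3 -m crank 'ROWS' [FORCE]. ROWS is a JSON object of lists of equal length, an entry for each row: "travel": the shift along the world's x, y, z in cm, a list of three; "turn": the turn, a rotation vector about the world's x, y, z in degrees, a list of three; "gripper": the closure, from 0 (fully open) to 1 (shut). A call has exactly 5 rows; each row is the pose to reach, as a shift and turn from the pose commanded when the call began; what a row does not reach only later rows make up. A row lasts 1/10 s, in which the tool goes at most 50 mm and 8.59 degrees, less where a joint would pass 70% of its speed; a pose out of reach is approached as far as the arm can. A call with a gripper value outside its range is refused whole. The fingers move at their own pace and stop on an object; FORCE is the grip in N (left out, the last holds). Time passes only in rows, so rows that repeat a pose let the fingers close, or fill a call up. It gives the time, the measured TCP pose, the force, the opening and the grip force at its end, in the units of the state.
- bot.observe(): the state, without advancing time (a new reading comes with each control period).
- bot.grab_frame(name): name is "scene" or "top" or "wrist"; returns a dict with "pixels" (420x560x3 uint8, red, green, blue), "fx", "fy", "cx", "cy" (pixels), "extrinsics" (4x4, takes a point from world to camera coordinates). Camera axes: x right, y down, z forward; pixel columns grow to the right and rows downward; lengths in m; the calibration is good to about 2 mm. A picture is of the moment at which its call begins. There is no depth.
- bot.job_done(): hands the job in; it is judged then, once.
The state is a dict: "clock": time; "qpos": joint angles; "qd": joint speeds; "joint_efforts": joint torques, N m; "position": TCP position; "tool_rot": TCP orientation; "force": force on the tool from outside, world axes, zero at the start; "moment": the same for the moment, N m; "grip_width": finger opening in m; "finger_force": force on a finger pad.
Only numpy, scipy, OpenCV 4.12 (cv2) and the standard library are available. Lean on these libraries where they do the work, as an engineer would, in place of code of your own. Each camera call takes 0.05 s, during which the arm holds its last target. There are 200 camera calls.

## Working session

There is one attempt and no reset: what is moved stays moved. The work goes in short steps, Python scripts to look and compute and a shell command to move; the robot and the scene stay as the last step left them, time stands still between calls to the robot, and variables do not carry over. Pictures are saved under pics/ and viewed, at most 14 in all, crops included, and the job is handed in when it is done.

```bash
ls; mkdir -p pics; python3 - <<'E'
from workcell import bot
import cv2
for n in("scene","top"):
    f=bot.grab_frame(n); cv2.imwrite(f"pics/{n}0.png",f["pixels"][:,:,::-1]); print(n,f["fx"],f["fy"],f["cx"],f["cy"],f["extrinsics"])
print(bot.observe())
E
```

```text
pics
scene 409.9514336472775 409.9514336472775 280.46420824504617 200.12589246596892 [[ 0.5952859   0.80343508  0.01125903 -0.36198228]
 [ 0.5473525  -0.3952097  -0.73770898 -0.28951588]
 [-0.5882516   0.44531041 -0.67502496  1.64764437]
 [ 0.          0.          0.          1.        ]]
top 426.2073971776336 426.2073971776336 276.15922408674993 208.96302586021966 [[-0.00963111 -0.99994432 -0.00431151 -0.00897113]
 [-0.98633892  0.01020897 -0.16441202  0.59074221]
 [ 0.16444689  0.00266914 -0.98638233  0.95390272]
 [ 0.          0.          0.          1.        ]]
{'clock': 0.1, 'qpos': array([ 1.04977139,  0.52195334, -0.0363017 ,  1.59994478,  0.02117163,
        1.02109647, -0.11281968]), 'qd': array([-1.50039271e-03, -1.90980586e-03, -8.55334660e-04, -8.06870170e-04,
        2.10815399e-04, -8.15395576e-05, -8.66197863e-04]), 'joint_efforts': array([ 5.15463034e-03, -9.28489137e+01,  1.98472112e+00, -3.70528579e+01,
        1.80848100e-02,  5.36019783e-03,  2.62428296e-05]), 'position': array([ 0.27215008, -0.56230274,  0.23078646]), 'tool_rot': array([-3.14057634e+00,  5.97133201e-05,  4.50757039e-01]), 'force': array([ 0.0090313 , -0.75677766, -0.27235127]), 'moment': array([ 0.01741072, -0.02743054, -0.00622278]), 'finger_force': 0.0, 'grip_width': 0.08549593349429044}
```

View pics/top0.png

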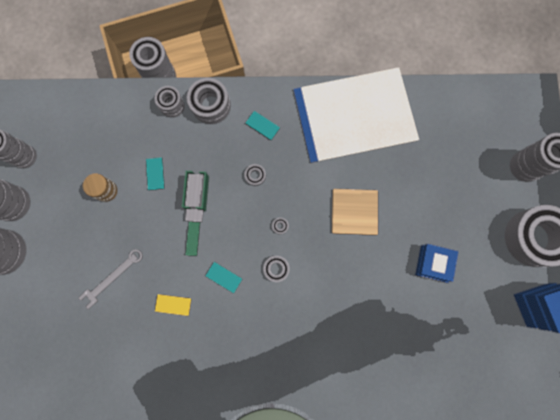

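View pics/scene0.png

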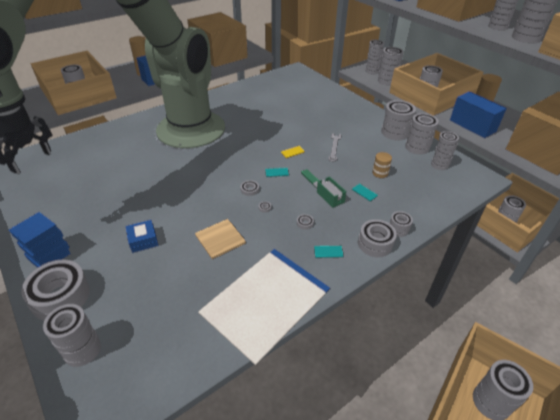

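Top view: the bearings are near (276,268), (254,175) and (280,226). The chute is at (193,205) with its plate mouth at (194,215), and the board is at (355,212). Things that could be taken for plate_bottom are turquoise plates at (263,125), (155,173) and (223,277), and a yellow one at (173,305). The right one is the grey plate in the green chute, at (194,215). The big rings at (208,100) and (168,100) are shelf stock, not the loose bearings. I'll check this in a close crop.

```bash
cat > h.py <<'E'
import numpy as np,cv2
from workcell import bot
def cast(f,uv,z):
    E=f["extrinsics"];R,t=E[:3,:3],E[:3,3];c=-R.T@t
    uv=np.atleast_2d(uv).astype(float)
    d=np.c_[(uv[:,0]-f["cx"])/f["fx"],(uv[:,1]-f["cy"])/f["fy"],np.ones(len(uv))]@R
    return c+d*((z-c[2])/d[:,2])[:,None]
def proj(f,p):
    E=f["extrinsics"];q=E[:3,:3]@np.asarray(p)+E[:3,3]
    return np.array([f["fx"]*q[0]/q[2]+f["cx"],f["fy"]*q[1]/q[2]+f["cy"]])
def grab(n,fn=None):
    f=bot.grab_frame(n); f["bgr"]=np.ascontiguousarray(f["pixels"][:,:,::-1])
    if fn: cv2.imwrite("pics/"+fn,f["bgr"])
    return f
def blobs(m,amin=30):
    c,_=cv2.findContours(m.astype(np.uint8)*255,cv2.RETR_EXTERNAL,cv2.CHAIN_APPROX_NONE)
    return sorted([x for x in c if cv2.contourArea(x)>amin],key=cv2.contourArea,reverse=True)
E
python3 - <<'E'
from h import *
f=grab("top");b=f["bgr"]
cv2.imwrite("pics/crop1.png",cv2.resize(b[150:300,140:300],None,fx=5,fy=4*1,interpolation=cv2.INTER_CUBIC)) if 0 else cv2.imwrite("pics/crop1.png",cv2.resize(b[155:285,145:300],None,fx=4.6,fy=4.6,interpolation=cv2.INTER_CUBIC))
hsv=cv2.cvtColor(b,cv2.COLOR_BGR2HSV);H,S,V=cv2.split(hsv)
m=(H>8)&(H<25)&(S>70)
for c in blobs(m,500):
    r=cv2.minAreaRect(c);p=cast(f,[r[0]],.012)[0]; box=cast(f,cv2.boxPoints(r),.012)
    print("wood",r,p.round(4),np.linalg.norm(np.diff(box,axis=0),axis=1).round(4),box[:,:2].round(4).tolist())
g=(H>50)&(H<83)&(S>60)
for c in blobs(g,60): 
    r=cv2.minAreaRect(c);print("green",r,cast(f,[r[0]],.03)[0].round(3))
for n,(u,v),z,d in(("L",(276,268),.016,.062),("M",(254,175),.015,.052),("S",(280,226),.012,.040)):
    roi=b[v-22:v+22,u-22:u+22].astype(int)
    print(n,"px diam",d*f["fx"]/0.95, "V row",V[v,u-18:u+19].tolist(),S[v,u-18:u+19].tolist())
E
```

```text
wood ((171.17984008789062, 38.79486083984375), (76.82579040527344, 141.74215698242188), 88.36341857910156) [1.0512 0.2557 0.012 ] [0.3771 0.2188 0.3651] [[1.1586, 0.4505], [1.1657, 0.0735], [0.9471, 0.067], [0.9402, 0.432]]
wood ((354.5, 211.5), (45.0, 45.0), 90.0) [ 0.5885 -0.2056  0.012 ] [0.1105 0.1111 0.1086] [[0.6451, -0.1525], [0.6439, -0.263], [0.533, -0.2576], [0.5341, -0.1491]]
wood ((172.552978515625, 304.5938415527344), (34.964691162109375, 18.19371223449707), 7.4314093589782715) [0.371  0.2314 0.012 ] [0.0418 0.0831 0.0417] [[0.3559, 0.2745], [0.3974, 0.2705], [0.3862, 0.1881], [0.3448, 0.1927]]
green ((192.15843200683594, 238.41583251953125), (11.144415855407715, 33.83126449584961), 5.710593223571777) [0.525 0.185 0.03 ]
green ((202.876708984375, 190.90725708007812), (7.901396751403809, 37.99515914916992), 3.2704880237579346) [0.64  0.162 0.03 ]
green ((186.47056579589844, 189.38235473632812), (7.039888381958008, 37.55553436279297), 6.519801616668701) [0.644 0.202 0.03 ]
L px diam 27.81564065790872 V row [128, 127, 115, 90, 94, 130, 152, 127, 66, 73, 128, 154, 144, 129, 
[... 252 characters left out ...]
diam 23.329247003407314 V row [122, 123, 123, 124, 122, 110, 85, 88, 120, 138, 103, 66, 104, 138, 132, 126, 125, 124, 125, 125, 122, 108, 89, 108, 138, 127, 77, 91, 133, 135, 120, 120, 123, 124, 124, 124, 124] [17, 17, 17, 16, 17, 16, 15, 14, 9, 7, 10, 8, 7, 6, 6, 16, 14, 14, 14, 14, 17, 17, 14, 5, 7, 6, 10, 8, 8, 8, 13, 17, 17, 19, 19, 16, 16]
S px diam 17.945574618005626 V row [125, 126, 125, 124, 125, 125, 124, 111, 87, 102, 134, 130, 84, 108, 145, 139, 128, 126, 118, 97, 92, 121, 137, 104, 93, 132, 145, 130, 125, 126, 127, 128, 127, 127, 126, 126, 126] [16, 16, 14, 14, 16, 14, 14, 16, 12, 8, 8, 8, 12, 7, 7, 9, 16, 18, 17, 18, 14, 8, 7, 7, 11, 8, 7, 14, 18, 18, 14, 16, 14, 16, 14, 16, 18]
```

View pics/crop1.png

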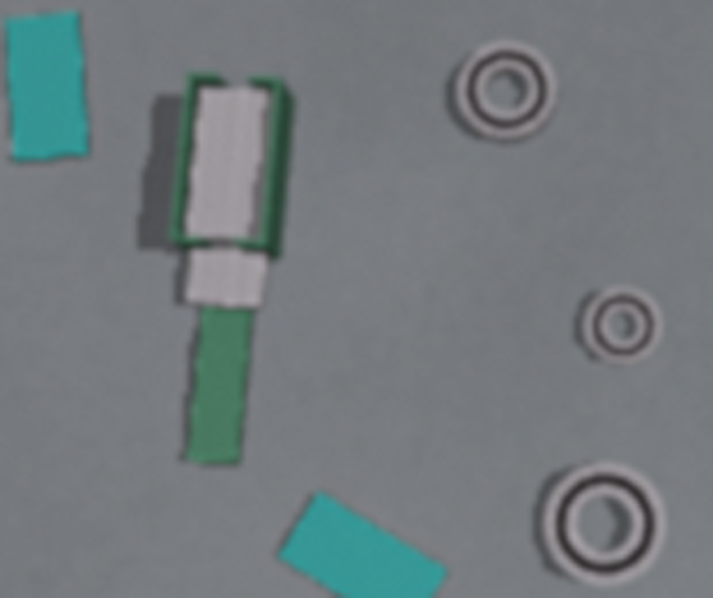

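The crop confirms it. The lowest grey plate sticks out of the green chute mouth, around (194,215), and the bearings are at L (276.1,268.5), M (254.8,174.6) and S (280.2,225.4). Next I measure them precisely.

```bash
cat >> h.py <<'E'
def seal(f,uv,z,rmax):
    """bearing centre: dark low-saturation seal ring near pixel uv, ellipse-fitted outer contour"""
    k=4; r=int(rmax); u,v=[int(round(a)) for a in uv]
    x0,y0=max(u-r,0),max(v-r,0)
    roi=cv2.resize(f["bgr"][y0:v+r,x0:u+r],None,fx=k,fy=k,interpolation=cv2.INTER_CUBIC)
    hsv=cv2.cvtColor(roi,cv2.COLOR_BGR2HSV); V=hsv[:,:,2]
    out=[]
    cs,_=cv2.findContours(cv2.threshold(V,100,255,cv2.THRESH_BINARY_INV)[1],cv2.RETR_CCOMP,cv2.CHAIN_APPROX_NONE)
    for c in cs:
        if len(c)<40: continue
        e=cv2.fitEllipse(c); a=cv2.contourArea(c); ea=np.pi*e[1][0]*e[1][1]/4
        if min(e[1])/max(e[1])>.85 and abs(a/ea-1)<.08:
            p=((np.array(e[0])+.5)/k-.5+[x0,y0]); w=cast(f,[p],z)[0]
            q=cast(f,[p+[e[1][0]/k/2,0]],z)[0]
            out.append((p.round(2).tolist(),w.round(4).tolist(),round(2000*np.linalg.norm(q-w),1)))
    return out
E
python3 - <<'E'
from h import *
f=grab("top")
for n,uv,z in(("L",(276.1,268.5),.016),("M",(254.8,174.6),.015),("S",(280.2,225.4),.012)): print(n,seal(f,uv,z,20))
hsv=cv2.cvtColor(f["bgr"],cv2.COLOR_BGR2HSV);H,S,V=cv2.split(hsv)
g=(H>50)&(H<83)&(S>60); c=[c for c in blobs(g,60) if cv2.minAreaRect(c)[0][1]>220][0]
w=cast(f,c[:,0],.012)[:,:2]; r=cv2.minAreaRect((w*1000).astype(np.float32));print("tongue mm",r,cv2.boxPoints(r).round(1).tolist())
pl=(S<22)&(V>140); pl[:208]=0;pl[225:]=0;pl[:,:180]=0;pl[:,206:]=0
for c in blobs(pl,20):
    w=cast(f,c[:,0],.020)[:,:2]; r=cv2.minAreaRect((w*1000).astype(np.float32));print("plate front mm",r,cv2.boxPoints(r).round(1).tolist())
E
```

```text
L [([276.05, 268.46], [0.4528, -0.0131, 0.016], np.float64(50.2)), ([276.0, 268.43], [0.4529, -0.013, 0.016], np.float64(41.4))]
M [([254.66, 174.01], [0.6843, 0.0374, 0.015], np.float64(40.8)), ([254.66, 173.99], [0.6843, 0.0374, 0.015], np.float64(33.3))]
S [([279.93, 225.3], [0.5565, -0.0235, 0.012], np.float64(30.6)), ([279.95, 225.32], [0.5565, -0.0236, 0.012], np.float64(25.1))]
tongue mm ((526.958251953125, 188.79095458984375), (26.931842803955078, 81.08561706542969), 85.73941802978516) [[485.5, 178.39999389648438], [566.4000244140625, 172.39999389648438], [568.4000244140625, 199.1999969482422], [487.5, 205.1999969482422]]
plate front mm ((583.9482421875, 184.01083374023438), (38.646366119384766, 26.90973472595215), 89.41354370117188) [[570.2999877929688, 164.8000030517578], [597.2000122070312, 164.60000610351562], [597.5999755859375, 203.1999969482422], [570.7000122070312, 203.5]]
```

```bash
python3 -m crank '{"travel":[[1.5,4,0],[3,9,0],[4.5,13.5,0],[6,18,0],[7.5,22.5,0]],"turn":[[0,0,-6],[0,0,-12],[0,0,-18],[0,0,-24],[0,0,-30]],"gripper":[0,0,0,0,0]}' 40
python3 -m crank '{"travel":[[1.5,4.5,0],[3,9,0],[4.5,13.5,0],[6,18,0],[7.5,22.5,0]],"turn":[[0,0,0],[0,0,0],[0,0,0],[0,0,0],[0,0,0]],"gripper":[0,0,0,0,0]}'
python3 -m crank '{"travel":[[1,3,-2],[2,6,-4],[3,9.9,-6],[3,9.9,-6],[3,9.9,-6]],"turn":[[0,0,0],[0,0,0],[0,0,0],[0,0,0],[0,0,0]],"gripper":[0,0,0,0,0]}'
python3 - <<'E'
from h import *
f=grab("wrist","w1.png");print(f["fx"],f["cx"],f["cy"],f["extrinsics"].round(4).tolist(),proj(f,[.4528,-.0131,.016]),bot.observe()["tool_rot"])
E
```

```text
clock: 0.7
position: [0.3475, -0.3357, 0.2313]
tool_rot: [-3.142, -0.0, -0.077]
force: [1.3, -0.5, -0.3]
grip_width: 0.0851
finger_force: 0.0
clock: 1.2
position: [0.4225, -0.1107, 0.2315]
tool_rot: [3.142, -0.0, -0.073]
force: [1.5, -0.9, -0.7]
grip_width: 0.085
finger_force: 0.0
clock: 1.7
position: [0.4521, -0.0129, 0.1708]
tool_rot: [3.142, 0.001, -0.071]
force: [0.8, -1.3, -0.0]
grip_width: 0.0851
finger_force: 0.0
357.0332928394678 283.2546546339555 208.54371755115903 [[-0.0699, -0.9976, 0.0, 0.0187], [-0.9584, 0.0672, 0.2775, 0.414], [-0.2768, 0.0194, -0.9607, 0.4454], [0.0, 0.0, 0.0, 1.0]] [283.41463995 189.28511408] [ 3.14135847e+00  4.00306711e-04 -7.26102912e-02]
```

View pics/w1.png

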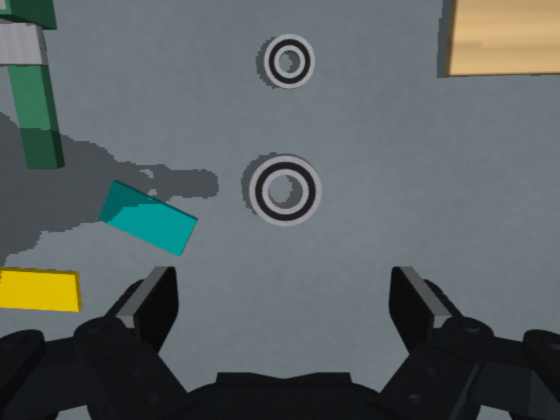

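The wrist view shows the large bearing at (285,190), against a predicted (283,189). The small one is at (289,61) and the board edge is at upper right. I refine the positions from here.

```bash
python3 - <<'E'
from h import *
f=grab("wrist");print(seal(f,(285,190),.016,45)); print(seal(f,(289,61),.012,33)); print(bot.observe()["position"])
E
```

```text
[([283.85, 191.11], [0.4513, -0.0143, 0.016], np.float64(50.5)), ([283.85, 191.45], [0.451, -0.0143, 0.016], np.float64(38.8))]
[([287.66, 61.49], [0.5544, -0.0247, 0.012], np.float64(32.5)), ([287.69, 61.66], [0.5543, -0.0247, 0.012], np.float64(24.2))]
[ 0.45223165 -0.01427008  0.17150715]
```

```bash
python3 -m crank '{"travel":[[0,0,-4],[0,0,-8],[0,0,-12],[0,0,-14],[0,0,-16]],"turn":[[0,0,0],[0,0,0],[0,0,0],[0,0,0],[0,0,0]],"gripper":[0,0,0,0,0]}' 40
python3 -m crank '{"travel":[[0,0,-0.4],[0,0,-0.8],[0,0,-1],[0,0,-1],[0,0,-1]],"turn":[[0,0,0],[0,0,0],[0,0,0],[0,0,0],[0,0,0]],"gripper":[0,0,0,0.5,1]}' 40
python3 -m crank '{"travel":[[0,0,0],[0,0,0],[0,0,0],[0,0,0],[0,0,0]],"turn":[[0,0,0],[0,0,0],[0,0,0],[0,0,0],[0,0,0]],"gripper":[1,1,1,1,1]}' 40
python3 -m crank '{"travel":[[0,0,1],[0,0,3],[0,0,6],[0,0,10],[0,0,12]],"turn":[[0,0,0],[0,0,0],[0,0,0],[0,0,0],[0,0,0]],"gripper":[1,1,1,1,1]}' 40
python3 - <<'E'
from h import *
f=grab("wrist","w2.png"); print(bot.observe()["position"],bot.observe()["grip_width"])
E
```

```text
clock: 2.3
position: [0.4522, -0.0148, 0.0105]
tool_rot: [3.141, 0.0, -0.075]
force: [0.1, -0.2, 0.2]
grip_width: 0.0854
finger_force: 0.0
clock: 2.8
position: [0.4528, -0.0137, 0.0021]
tool_rot: [-3.142, -0.001, -0.073]
force: [-6.1, 0.6, 39.3]
grip_width: 0.0607
finger_force: 34.6
clock: 3.3
position: [0.4527, -0.0137, 0.0024]
tool_rot: [3.142, -0.001, -0.073]
force: [-3.0, -1.5, 19.8]
grip_width: 0.0603
finger_force: 38.5
clock: 3.8
position: [0.4529, -0.0136, 0.1246]
tool_rot: [-3.141, -0.003, -0.073]
force: [0.2, -0.1, -3.6]
grip_width: 0.0596
finger_force: 44.4
[ 0.45380909 -0.01364757  0.12631836] 0.05948851069265163
```

View pics/w2.png

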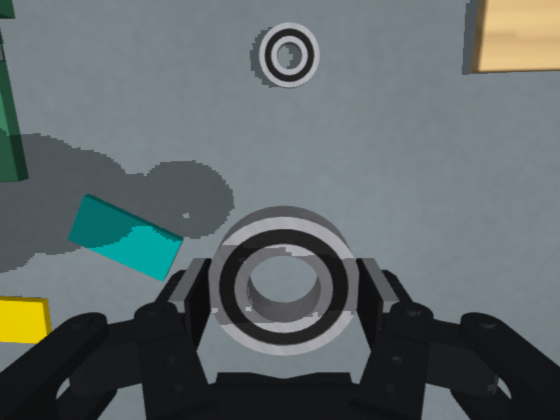

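The wrist view shows the large bearing held flat between the pads, ring centre at about (283,288). The 39 N upward means the tips touched the table while closing at TCP z of about 2 mm, so at 60 mm width they reach about 2 mm beyond the TCP. I'll calibrate this before the plate. Next is a look at the board.

```bash
python3 -m crank '{"travel":[[1.5,-4,1],[3,-8,2],[4.5,-12,3],[6.5,-16,4],[8,-19,4]],"turn":[[0,0,0],[0,0,0],[0,0,0],[0,0,0],[0,0,0]],"gripper":[1,1,1,1,1]}' 40
python3 -m crank '{"travel":[[0,0,0],[0,0,0],[0,0,0],[0,0,0],[0,0,0]],"turn":[[0,0,0],[0,0,0],[0,0,0],[0,0,0],[0,0,0]],"gripper":[1,1,1,1,1]}' 40
cat >> h.py <<'E'
def board(f):
    H,S,V=cv2.split(cv2.cvtColor(f["bgr"],cv2.COLOR_BGR2HSV))
    c=blobs((H>8)&(H<25)&(S>60),1500)[0]
    w=(cast(f,cv2.convexHull(c)[:,0],.012)[:,:2]*1000).astype(np.float32); r=cv2.minAreaRect(w)
    return r
E
python3 - <<'E'
from h import *
f=grab("wrist","w3.png"); s=bot.observe();p=s["position"];print(p,s["tool_rot"],s["grip_width"])
print(board(f)); t=grab("top"); print("top",board(t)); zt=p[2]-.0024+.016; uv=proj(f,[p[0],p[1],zt]);print(uv,zt)
for r in seal(f,uv,zt,90): print(r)
E
```

```text
clock: 4.35
position: [0.5331, -0.2066, 0.1629]
tool_rot: [3.141, -0.002, -0.075]
force: [0.0, -0.0, -2.6]
grip_width: 0.0598
finger_force: 44.5
clock: 4.85
position: [0.5322, -0.2028, 0.1614]
tool_rot: [-3.141, 0.0, -0.072]
force: [-0.3, -0.0, -2.5]
grip_width: 0.0595
finger_force: 44.5
[ 0.53225037 -0.20293755  0.16143265] [-3.14151264e+00 -3.95928189e-05 -7.18939514e-02] 0.059879436218869715
((587.3365478515625, -207.78469848632812), (109.23554229736328, 108.91870880126953), 87.26497650146484)
top ((1051.96875, 256.8380126953125), (220.09521484375, 378.1173400878906), 1.679600477218628)
[283.48743671 285.99622751] 0.17503265207152963
([282.41, 279.06], [0.5353, -0.2027, 0.175], np.float64(52.9))
([283.27, 288.04], [0.5313, -0.2028, 0.175], np.float64(35.7))
```

View pics/w3.png

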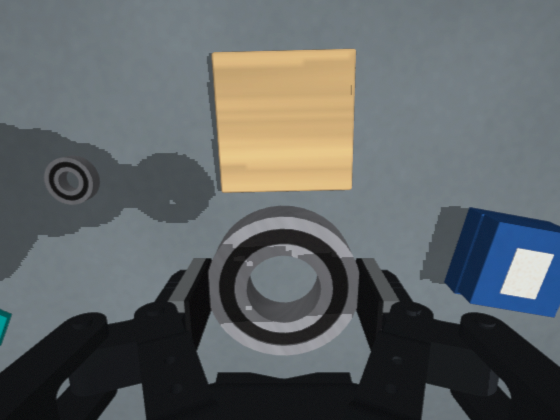

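```bash
python3 -m crank '{"travel":[[2,-0.2,0],[4,-0.4,0],[5.6,-0.5,0],[5.6,-0.5,-3],[5.6,-0.5,-6]],"turn":[[0,0,0],[0,0,0],[0,0,0],[0,0,0],[0,0,0]],"gripper":[1,1,1,1,1]}' 40
python3 -m crank '{"travel":[[0,0,-3],[0,0,-5],[0,0,-7],[0,0,-8],[0,0,-8]],"turn":[[0,0,0],[0,0,0],[0,0,0],[0,0,0],[0,0,0]],"gripper":[1,1,1,1,1]}' 40
python3 - <<'E'
from h import *
f=grab("wrist"); s=bot.observe();p=s["position"];print(p,s["force"]); print(board(f))
H,S,V=cv2.split(cv2.cvtColor(f["bgr"],cv2.COLOR_BGR2HSV))
uv=proj(f,[p[0],p[1],p[2]+.0136]);print(uv,seal(f,uv,p[2]+.0136,90))
E
```

```text
clock: 5.45
position: [0.589, -0.2084, 0.101]
tool_rot: [3.141, -0.002, -0.072]
force: [0.5, -1.2, -3.2]
grip_width: 0.0599
finger_force: 44.5
clock: 5.95
position: [0.5876, -0.2082, 0.0202]
tool_rot: [-3.141, 0.002, -0.073]
force: [-0.1, 1.5, -3.2]
grip_width: 0.0597
finger_force: 44.5
[ 0.58823027 -0.20844219  0.02130126] [ 0.96752813 -0.83988393 -2.58747561]
((610.6370849609375, -209.0718536376953), (108.6116714477539, 65.28621673583984), 86.98780059814453)
[283.72560606 286.10643722] [([283.24, 288.14], [0.5874, -0.2082, 0.0349], np.float64(35.3))]
```

```bash
python3 -m crank '{"travel":[[0.05,-0.05,-0.3],[0.05,-0.05,-0.5],[0.05,-0.05,-0.6],[0.05,-0.05,-0.6],[0.05,-0.05,-0.6]],"turn":[[0,0,0],[0,0,0],[0,0,0],[0,0,0],[0,0,0]],"gripper":[1,1,1,1,1]}' 40
python3 -m crank '{"travel":[[0,0,0],[0,0,0],[0,0,0],[0,0,0],[0,0,0]],"turn":[[0,0,0],[0,0,0],[0,0,0],[0,0,0],[0,0,0]],"gripper":[0.2,0,0,0,0]}' 40
python3 -m crank '{"travel":[[0,0,1],[0,0,3],[0,0,6],[0,0,10],[-2,0,14]],"turn":[[0,0,0],[0,0,0],[0,0,0],[0,0,0],[0,0,0]],"gripper":[0,0,0,0,0]}' 40
python3 -m crank '{"travel":[[-1,0,0],[-1,0,0],[-1,0,0],[-1,0,0],[-1,0,0]],"turn":[[0,0,0],[0,0,0],[0,0,0],[0,0,0],[0,0,0]],"gripper":[0,0,0,0,0]}' 40
python3 - <<'E'
from h import *
f=grab("wrist","w4.png"); s=bot.observe();p=s["position"];print(p,s["force"]); print(board(f))
print(seal(f,proj(f,[.588,-.2085,.028]),.028,50))
E
```

```text
clock: 6.5
position: [0.5888, -0.2091, 0.0155]
tool_rot: [3.142, -0.0, -0.073]
force: [0.8, -0.4, -2.2]
grip_width: 0.0599
finger_force: 44.5
clock: 7.0
position: [0.5888, -0.2091, 0.0153]
tool_rot: [-3.142, -0.0, -0.073]
force: [0.4, -0.2, -0.7]
grip_width: 0.0857
finger_force: 0.0
clock: 7.5
position: [0.5699, -0.2085, 0.1573]
tool_rot: [-3.141, -0.001, -0.072]
force: [-1.2, 0.3, 1.4]
grip_width: 0.0853
finger_force: 0.0
clock: 8.0
position: [0.5589, -0.2088, 0.1544]
tool_rot: [-3.141, 0.001, -0.072]
force: [0.1, -0.1, -0.5]
grip_width: 0.0857
finger_force: 0.0
[ 0.55884083 -0.20880486  0.15450858] [-0.32746291 -0.40035001 -0.18573892]
((587.564697265625, -207.84939575195312), (109.31887817382812, 108.9188003540039), 87.2528305053711)
[([280.86, 161.75], [0.5876, -0.209, 0.028], np.float64(51.8)), ([280.85, 162.18], [0.5872, -0.209, 0.028], np.float64(39.5))]
```

Wrist check: the large bearing sits at (587.4,-209.0) mm against the board centre (587.6,-207.8), which is good. Now the chute.

```bash
python3 -m crank '{"travel":[[0,4,0],[0,8,0],[0,12,0],[0,16,0],[0,20,0]],"turn":[[0,0,0],[0,0,0],[0,0,0],[0,0,0],[0,0,0]],"gripper":[0,0,0,0,0]}' 40
python3 -m crank '{"travel":[[-0.2,4,0],[-0.4,8,0],[-0.6,12,0],[-0.8,16,0],[-1,19.5,0]],"turn":[[0,0,0],[0,0,0],[0,0,0],[0,0,0],[0,0,0]],"gripper":[0,0,0,0,0]}' 40
python3 -m crank '{"travel":[[0,0,0],[0,0,0],[0,0,0],[0,0,0],[0,0,0]],"turn":[[0,0,0],[0,0,0],[0,0,0],[0,0,0],[0,0,0]],"gripper":[0,0,0,0,0]}' 40
cat >> h.py <<'E'
def plate(f,z,near,zw=.02):
    """grey plate top face: bright, unsaturated blob nearest a world xy, rect in mm on height z"""
    H,S,V=cv2.split(cv2.cvtColor(f["bgr"],cv2.COLOR_BGR2HSV))
    o=[]
    for c in blobs((S<20)&(V>140),150):
        w=(cast(f,c[:,0],z)[:,:2]*1000).astype(np.float32); o.append((cv2.minAreaRect(w)))
    return sorted(o,key=lambda r:np.hypot(r[0][0]-near[0],r[0][1]-near[1]))[:2]
def tongue(f):
    H,S,V=cv2.split(cv2.cvtColor(f["bgr"],cv2.COLOR_BGR2HSV))
    return [(cv2.minAreaRect(c)[0],cv2.minAreaRect((cast(f,c[:,0],.012)[:,:2]*1000).astype(np.float32))) for c in blobs((H>50)&(H<83)&(S>60),300)]
E
python3 - <<'E'
from h import *
f=grab("wrist","w5.png"); s=bot.observe();print(s["position"],s["tool_rot"]); print(plate(f,.02,(584,184))); print(tongue(f))
E
```

```text
clock: 8.55
position: [0.5586, -0.0074, 0.1549]
tool_rot: [-3.142, 0.001, -0.073]
force: [1.5, -0.1, -0.8]
grip_width: 0.0853
finger_force: 0.0
clock: 9.05
position: [0.5484, 0.1883, 0.1549]
tool_rot: [-3.141, 0.001, -0.072]
force: [0.2, -0.5, 0.4]
grip_width: 0.0852
finger_force: 0.0
clock: 9.55
position: [0.549, 0.185, 0.1553]
tool_rot: [3.141, 0.0, -0.074]
force: [-0.7, -0.5, -0.1]
grip_width: 0.0853
finger_force: 0.0
[0.54895209 0.18521262 0.15532608] [ 3.14150869e+00 -4.89395895e-05 -7.39275574e-02]
[((581.0665283203125, 183.28343200683594), (38.450523376464844, 27.10285186767578), 85.80558776855469), ((640.1661987304688, 181.5914764404297), (35.80697250366211, 83.52017974853516), 85.80887603759766)]
[((282.5, 220.0), ((524.833740234375, 187.70265197753906), (26.05613136291504, 79.58218383789062), 85.63147735595703)), ((256.83587646484375, 70.99347686767578), ((642.0235595703125, 197.85943603515625), (20.129520416259766, 99.96524047851562), 85.71890258789062)), ((307.5, 71.0), ((639.2833251953125, 160.44479370117188), (19.61943244934082, 100.08695983886719), 86.28357696533203))]
```

View pics/w5.png

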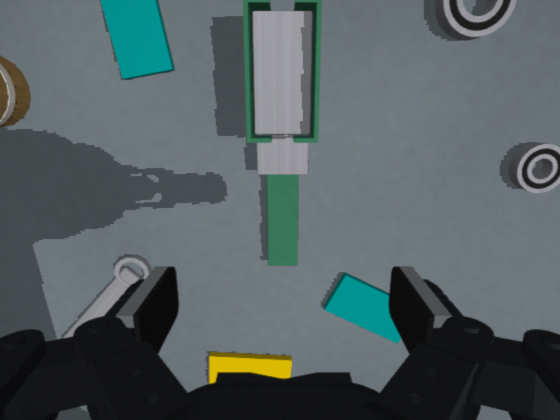

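The wrist view shows the grey plate's front at (283,155) under the lips, the tongue running to (282,265), and turquoise, yellow and wrench all clear. First I calibrate the tip height at 40 mm width on free table.

```bash
python3 -m crank '{"travel":[[0,-3,-2],[0,-6,-4],[0,-10,-6],[0,-10,-10],[0,-10,-12.5]],"turn":[[0,0,0],[0,0,0],[0,0,0],[0,0,0],[0,0,0]],"gripper":[0.3,0.5,0.5,0.5,0.5]}' 20
python3 -m crank '{"travel":[[0,0,-0.5],[0,0,-1],[0,0,-1.2],[0,0,-1.4],[0,0,-1.6]],"turn":[[0,0,0],[0,0,0],[0,0,0],[0,0,0],[0,0,0]],"gripper":[0.5,0.5,0.5,0.5,0.5]}' 20
```

```text
clock: 10.1
position: [0.5483, 0.084, 0.0285]
tool_rot: [3.141, 0.001, -0.076]
force: [-0.4, 0.3, 0.6]
grip_width: 0.0426
finger_force: 0.0
clock: 10.6
position: [0.5493, 0.0861, 0.0151]
tool_rot: [-3.141, -0.001, -0.073]
force: [-0.2, 0.5, 0.3]
grip_width: 0.0425
finger_force: 0.0
```

```bash
python3 -m crank '{"travel":[[0,0,-0.2],[0,0,-0.4],[0,0,-0.5],[0,0,-0.6],[0,0,-0.6]],"turn":[[0,0,0],[0,0,0],[0,0,0],[0,0,0],[0,0,0]],"gripper":[0.5,0.5,0.5,0.5,0.5]}' 20
python3 -m crank '{"travel":[[0,0,-0.1],[0,0,-0.2],[0,0,-0.3],[0,0,-0.3],[0,0,-0.3]],"turn":[[0,0,0],[0,0,0],[0,0,0],[0,0,0],[0,0,0]],"gripper":[0.5,0.5,0.5,0.5,0.5]}' 20
```

```text
clock: 11.1
position: [0.5487, 0.0859, 0.0082]
tool_rot: [3.142, 0.0, -0.073]
force: [-0.2, 1.7, 0.3]
grip_width: 0.0429
finger_force: 0.0
clock: 11.6
position: [0.5488, 0.0859, 0.0053]
tool_rot: [-3.142, 0.0, -0.073]
force: [-0.2, -0.9, 0.1]
grip_width: 0.0429
finger_force: 0.0
```

```bash
python3 -m crank '{"travel":[[0,0,-0.1],[0,0,-0.2],[0,0,-0.2],[0,0,-0.2],[0,0,-0.2]],"turn":[[0,0,0],[0,0,0],[0,0,0],[0,0,0],[0,0,0]],"gripper":[0.5,0.5,0.5,0.5,0.5]}' 20
python3 -m crank '{"travel":[[0,0,-0.1],[0,0,-0.2],[0,0,-0.2],[0,0,-0.2],[0,0,-0.2]],"turn":[[0,0,0],[0,0,0],[0,0,0],[0,0,0],[0,0,0]],"gripper":[0.5,0.5,0.5,0.5,0.5]}' 20
```

```text
clock: 12.1
position: [0.5488, 0.0859, 0.0033]
tool_rot: [3.142, -0.0, -0.073]
force: [-0.5, 0.4, -0.1]
grip_width: 0.0422
finger_force: 0.0
clock: 12.6
position: [0.5488, 0.086, 0.0013]
tool_rot: [-3.142, 0.0, -0.073]
force: [-0.5, 0.0, 0.2]
grip_width: 0.0426
finger_force: 0.0
```

```bash
python3 -m crank '{"travel":[[0,0,-0.1],[0,0,-0.2],[0,0,-0.2],[0,0,-0.2],[0,0,-0.2]],"turn":[[0,0,0],[0,0,0],[0,0,0],[0,0,0],[0,0,0]],"gripper":[0.5,0.5,0.5,0.5,0.5]}' 20
python3 -m crank '{"travel":[[0,0,-0.1],[0,0,-0.2],[0,0,-0.2],[0,0,-0.2],[0,0,-0.2]],"turn":[[0,0,0],[0,0,0],[0,0,0],[0,0,0],[0,0,0]],"gripper":[0.5,0.5,0.5,0.5,0.5]}' 20
```

```text
clock: 13.1
position: [0.5488, 0.0859, -0.0007]
tool_rot: [-3.142, -0.0, -0.073]
force: [-0.1, -0.5, 0.2]
grip_width: 0.0426
finger_force: 0.0
clock: 13.6
position: [0.5489, 0.0859, -0.0019]
tool_rot: [3.142, -0.0, -0.073]
force: [-5.6, -0.4, 20.8]
grip_width: 0.0427
finger_force: 10.7
```

Contact occurred at TCP z of about -1.9 mm, so the tips stand about 2 mm behind the TCP at 42 mm. Now to the plate.

```bash
python3 -m crank '{"travel":[[0,0,4],[0,0,8],[1,3,8],[2,7,8],[3.2,9.7,8]],"turn":[[0,0,0],[0,0,0],[0,0,0],[0,0,0],[0,0,0]],"gripper":[0.5,0.4,0.2,0.2,0.2]}' 20
python3 -m crank '{"travel":[[0,0,0],[0,0,-2],[0,0,-4],[0,0,-5],[0,0,-6]],"turn":[[0,0,0],[0,0,0],[0,0,0],[0,0,0],[0,0,0]],"gripper":[0.2,0.2,0.2,0.2,0.2]}' 20
python3 - <<'E'
from h import *
f=grab("wrist"); s=bot.observe();print(s["position"],s["force"]); print(plate(f,.02,(584,184))); print(tongue(f)[0])
E
```

```text
clock: 14.1
position: [0.5809, 0.1856, 0.0778]
tool_rot: [-3.14, -0.001, -0.072]
force: [-0.4, -0.7, -0.1]
grip_width: 0.0687
finger_force: 0.0
clock: 14.6
position: [0.5807, 0.1826, 0.0167]
tool_rot: [3.141, 0.0, -0.073]
force: [0.0, 0.3, 0.0]
grip_width: 0.0683
finger_force: 0.0
[0.58013474 0.18250846 0.0154637 ] [-1.87156839 -0.86326818 -1.30716661]
[((637.6995849609375, 182.16302490234375), (38.339027404785156, 88.58672332763672), 85.86966705322266)]
((225.61648559570312, 138.47396850585938), ((632.8455200195312, 201.13238525390625), (24.439722061157227, 112.06446838378906), 85.48966979980469))
```

```bash
python3 -m crank '{"travel":[[0,0.05,-0.3],[0,0.05,-0.6],[0,0.05,-0.6],[0,0.05,-0.6],[0,0.05,-0.6]],"turn":[[0,0,0],[0,0,0],[0,0,0],[0,0,0],[0,0,0]],"gripper":[0.2,0.2,0.4,1,1]}' 40
python3 -m crank '{"travel":[[0,0,0],[0,0,0],[-0.1,0.01,0],[-0.3,0.02,0],[-0.6,0.04,0]],"turn":[[0,0,0],[0,0,0],[0,0,0],[0,0,0],[0,0,0]],"gripper":[1,1,1,1,1]}' 60
```

```text
clock: 15.15
position: [0.581, 0.1835, 0.0119]
tool_rot: [-3.141, -0.001, -0.073]
force: [-1.4, -0.0, 5.3]
grip_width: 0.0387
finger_force: 40.1
clock: 15.65
position: [0.5764, 0.1839, 0.0121]
tool_rot: [-3.14, -0.003, -0.073]
force: [7.9, -0.7, 2.6]
grip_width: 0.0382
finger_force: 60.0
```

```bash
python3 -m crank '{"travel":[[-0.5,0.04,0],[-1,0.07,0],[-1.5,0.11,0],[-2,0.15,0],[-2.5,0.18,0]],"turn":[[0,0,0],[0,0,0],[0,0,0],[0,0,0],[0,0,0]],"gripper":[1,1,1,1,1]}' 60
python3 -m crank '{"travel":[[-0.8,0.06,0],[-1.6,0.12,0],[-2.4,0.18,0],[-3,0.22,0],[-3,0.22,0]],"turn":[[0,0,0],[0,0,0],[0,0,0],[0,0,0],[0,0,0]],"gripper":[1,1,1,1,1]}' 60
python3 -m crank '{"travel":[[0,0,0],[0,0,0],[0,0,0],[0,0,0.5],[0,0,2]],"turn":[[0,0,0],[0,0,0],[0,0,0],[0,0,0],[0,0,0]],"gripper":[0.7,0.2,0.1,0.1,0.1]}' 60
python3 -m crank '{"travel":[[-0.5,0,3],[-1,0,6],[-1,0,9],[-1,0,12],[-1,0,12]],"turn":[[0,0,0],[0,0,0],[0,0,0],[0,0,0],[0,0,0]],"gripper":[0.1,0.1,0.1,0.1,0.1]}' 60
python3 - <<'E'
from h import *
f=grab("wrist","w6.png"); s=bot.observe();print(s["position"],s["force"]); print(plate(f,.02,(550,186)));print(tongue(f))
E
```

```text
clock: 16.15
position: [0.5509, 0.1858, 0.0121]
tool_rot: [-3.141, -0.003, -0.073]
force: [6.2, -0.3, 5.0]
grip_width: 0.0379
finger_force: 60.4
clock: 16.65
position: [0.5197, 0.1882, 0.0121]
tool_rot: [-3.141, -0.001, -0.073]
force: [-2.6, 0.2, 11.7]
grip_width: 0.0379
finger_force: 61.1
clock: 17.15
position: [0.519, 0.1875, 0.0311]
tool_rot: [3.141, 0.002, -0.073]
force: [-0.0, -0.5, 0.5]
grip_width: 0.0768
finger_force: 0.0
clock: 17.65
position: [0.5114, 0.1885, 0.156]
tool_rot: [-3.139, -0.006, -0.073]
force: [0.5, 0.1, -0.5]
grip_width: 0.0769
finger_force: 0.0
[0.51072386 0.18811779 0.1540148 ] [ 1.47828799 -0.74556043 -0.99710732]
[((545.130126953125, 185.93838500976562), (38.846527099609375, 78.16981506347656), 85.89368438720703), ((625.810546875, 185.104736328125), (29.747337341308594, 53.25372314453125), 85.82089233398438)]
[((283.5, 50.5), ((619.5422973632812, 180.91905212402344), (57.09720230102539, 69.30460357666016), 85.82096099853516)), ((283.5, 214.5), ((494.04248046875, 189.95330810546875), (26.077733993530273, 18.374141693115234), 85.92163848876953))]
```

View pics/w6.png

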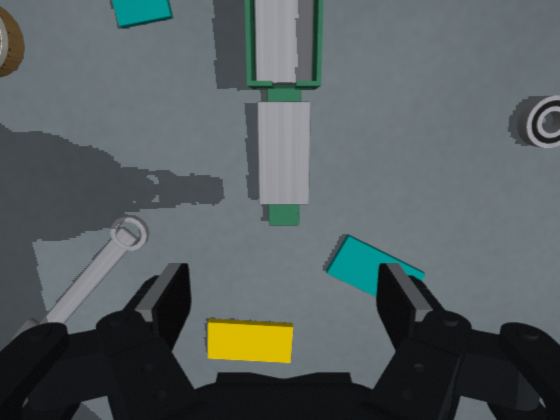

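The plate lies free on the tongue, centre pixel (284,153). The chute plates are still inside, and the wrench and look-alikes are clear. I regrip at the plate's centre.

```bash
python3 -m crank '{"travel":[[1.5,-0.1,0],[3.5,-0.2,-2],[3.5,-0.2,-6],[3.5,-0.2,-9],[3.5,-0.2,-11]],"turn":[[0,0,0],[0,0,0],[0,0,0],[0,0,0],[0,0,0]],"gripper":[0.2,0.2,0.2,0.2,0.2]}' 40
python3 -m crank '{"travel":[[0,0,-0.5],[0,0,-1],[0,0,-1],[0,0,-1],[0,0,-1]],"turn":[[0,0,0],[0,0,0],[0,0,0],[0,0,0],[0,0,0]],"gripper":[0.2,0.2,0.2,0.2,0.2]}' 40
```

```text
clock: 18.2
position: [0.5435, 0.1853, 0.0388]
tool_rot: [3.14, 0.003, -0.073]
force: [0.3, 0.0, -0.2]
grip_width: 0.0682
finger_force: 0.0
clock: 18.7
position: [0.5453, 0.186, 0.0322]
tool_rot: [-3.141, -0.001, -0.073]
force: [0.4, -0.0, 0.3]
grip_width: 0.0681
finger_force: 0.0
```

```bash
python3 -m crank '{"travel":[[0,0,-0.6],[0,0,-1.2],[0,0,-1.85],[0,0,-1.85],[0,0,-1.85]],"turn":[[0,0,0],[0,0,0],[0,0,0],[0,0,0],[0,0,0]],"gripper":[0.2,0.2,0.2,0.2,0.2]}' 40
python3 -m crank '{"travel":[[0,0,0],[0,0,0],[0,0,0],[0,0,0],[0,0,0]],"turn":[[0,0,0],[0,0,0],[0,0,0],[0,0,0],[0,0,0]],"gripper":[0.5,1,1,1,1]}' 60
python3 -m crank '{"travel":[[0,0,1],[0,0,3],[0,0,6],[0,0,9],[0,0,12]],"turn":[[0,0,0],[0,0,0],[0,0,0],[0,0,0],[0,0,0]],"gripper":[1,1,1,1,1]}' 60
python3 -m crank '{"travel":[[0,-4,2],[0,-8,2],[0,-12,2],[0,-16,2],[0,-20,2]],"turn":[[0,0,0],[0,0,0],[0,0,0],[0,0,0],[0,0,0]],"gripper":[1,1,1,1,1]}' 60
```

```text
clock: 19.2
position: [0.5446, 0.1858, 0.0125]
tool_rot: [3.141, 0.001, -0.073]
force: [-0.2, -0.7, 0.1]
grip_width: 0.0682
finger_force: 0.0
clock: 19.7
position: [0.5449, 0.1858, 0.0134]
tool_rot: [-3.141, -0.0, -0.073]
force: [-2.4, -1.7, 8.6]
grip_width: 0.0378
finger_force: 59.4
clock: 20.2
position: [0.5446, 0.1857, 0.1346]
tool_rot: [-3.141, -0.0, -0.073]
force: [0.5, -0.0, -2.2]
grip_width: 0.0378
finger_force: 61.0
clock: 20.7
position: [0.5445, -0.0157, 0.1536]
tool_rot: [-3.142, -0.001, -0.073]
force: [0.4, 0.3, -2.5]
grip_width: 0.038
finger_force: 61.0
```

```bash
python3 -m crank '{"travel":[[1,-4,0],[2,-8,0],[3,-12,0],[4,-16,0],[4.3,-19.3,0]],"turn":[[0,0,0],[0,0,0],[0,0,0],[0,0,0],[0,0,0]],"gripper":[1,1,1,1,1]}' 60
python3 -m crank '{"travel":[[0,0,0],[0,0,-3],[0,0,-6],[0,0,-9],[0,0,-10]],"turn":[[0,0,0],[0,0,0],[0,0,0],[0,0,0],[0,0,0]],"gripper":[1,1,1,1,1]}' 60
python3 -m crank '{"travel":[[0,0,-0.5],[0,0,-1],[0,0,-1.2],[0,0,-1.2],[0,0,-1.2]],"turn":[[0,0,0],[0,0,0],[0,0,0],[0,0,0],[0,0,0]],"gripper":[1,1,1,1,1]}' 60
python3 - <<'E'
from h import *
f=grab("wrist","w7.png"); s=bot.observe();p=s["position"];print(p,s["force"],s["tool_rot"]); print(plate(f,p[2]+.0066,(587,-209)))
E
```

```text
clock: 21.2
position: [0.5881, -0.2096, 0.1534]
tool_rot: [3.141, -0.001, -0.074]
force: [-0.7, 0.3, -2.7]
grip_width: 0.038
finger_force: 61.0
clock: 21.7
position: [0.5863, -0.2063, 0.0506]
tool_rot: [-3.141, 0.003, -0.072]
force: [0.0, -0.6, -2.4]
grip_width: 0.0376
finger_force: 61.0
clock: 22.2
position: [0.5881, -0.2073, 0.0415]
tool_rot: [3.141, -0.001, -0.073]
force: [-0.6, -0.8, -2.8]
grip_width: 0.0377
finger_force: 61.0
[ 0.58807431 -0.20727314  0.04142672] [-0.4957354  -1.41083279 -2.48799684] [ 3.14140757e+00 -8.02493019e-04 -7.29486288e-02]
[((563.1455078125, -205.71066284179688), (38.74299240112305, 27.276531219482422), 86.01734161376953), ((610.7979736328125, -213.37374877929688), (47.28799819946289, 33.41143798828125), 85.87671661376953)]
```

View pics/w7.png

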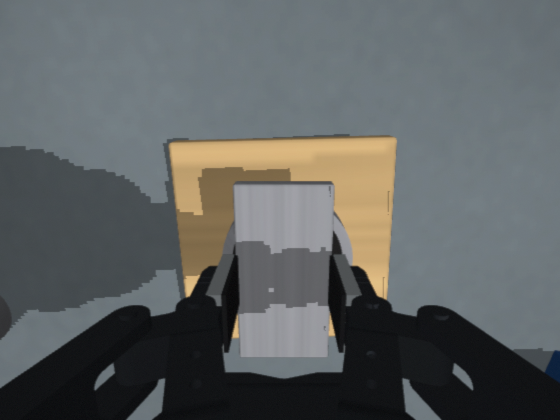

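The plate is held level over the bearing; its far edge is at v≈184 and the near one at v≈357. I shift slightly and lower it.

```bash
python3 - <<'E'
from h import *
f=grab("wrist");p=bot.observe()["position"];print(p)
a=cast(f,[(283.5,184.5),(284,357)],p[2]+.0066)[:,:2];print(a,a.mean(0),np.linalg.norm(a[0]-a[1]))
E
python3 -m crank '{"travel":[[-0.1,-0.17,0],[-0.1,-0.17,-0.4],[-0.1,-0.17,-0.8],[-0.1,-0.17,-1],[-0.1,-0.17,-1]],"turn":[[0,0,0],[0,0,0],[0,0,0],[0,0,0],[0,0,0]],"gripper":[1,1,1,1,1]}' 60
```

```text
[ 0.58801811 -0.20725912  0.04127998]
[[ 0.6279145  -0.2102671 ]
 [ 0.54895662 -0.20481806]] [ 0.58843556 -0.20754258] 0.0791456756269796
clock: 22.8
position: [0.5865, -0.2087, 0.0303]
tool_rot: [-3.141, 0.001, -0.073]
force: [-0.3, -0.4, -2.0]
grip_width: 0.0376
finger_force: 61.0
```

```bash
python3 -m crank '{"travel":[[0.04,0,-0.1],[0.04,0,-0.12],[0.04,0,-0.12],[0.04,0,-0.12],[0.04,0,-0.12]],"turn":[[0,0,0],[0,0,0],[0,0,0],[0,0,0],[0,0,0]],"gripper":[1,1,1,1,1]}' 30
python3 -m crank '{"travel":[[0,0,0],[0,0,0],[0,0,0],[0,0,0.2],[0,0,1]],"turn":[[0,0,0],[0,0,0],[0,0,0],[0,0,0],[0,0,0]],"gripper":[0.4,0.2,0.1,0.1,0.1]}' 30
python3 -m crank '{"travel":[[0,0,3],[0,0,6],[0,0,10],[-2,0,12],[-4,0,12]],"turn":[[0,0,0],[0,0,0],[0,0,0],[0,0,0],[0,0,0]],"gripper":[0,0,0,0,0]}' 40
python3 -m crank '{"travel":[[0,0,0],[0,0,0],[0,0,0],[0,0,0],[0,0,0]],"turn":[[0,0,0],[0,0,0],[0,0,0],[0,0,0],[0,0,0]],"gripper":[0,0,0,0,0]}' 40
python3 - <<'E'
from h import *
f=grab("wrist","w8.png"); s=bot.observe();p=s["position"];print(p,s["force"]); print(plate(f,.036,(587,-209)),board(f))
E
```

```text
clock: 23.3
position: [0.5872, -0.2089, 0.0297]
tool_rot: [3.142, -0.0, -0.073]
force: [-0.3, 0.4, -1.4]
grip_width: 0.0377
finger_force: 61.0
clock: 23.8
position: [0.5867, -0.2087, 0.0393]
tool_rot: [-3.141, 0.001, -0.073]
force: [-1.0, 0.1, 0.5]
grip_width: 0.0771
finger_force: 0.0
clock: 24.3
position: [0.5482, -0.2092, 0.1632]
tool_rot: [3.14, -0.005, -0.073]
force: [-1.7, -0.4, -0.7]
grip_width: 0.0852
finger_force: 0.0
clock: 24.8
position: [0.5474, -0.2087, 0.1593]
tool_rot: [-3.141, 0.0, -0.073]
force: [-0.9, -0.3, -0.5]
grip_width: 0.0855
finger_force: 0.0
[ 0.54736932 -0.20870665  0.15929064] [ 0.05739282 -0.38701011 -0.65982068]
[((587.4838256835938, -213.988525390625), (48.115699768066406, 78.07734680175781), 85.93912506103516), ((454.1983947753906, -397.6003112792969), (30.927392959594727, 40.796592712402344), 75.51322174072266)] ((587.4527587890625, -207.86129760742188), (109.33558654785156, 108.92098999023438), 87.25833892822266)
```

View pics/w8.png

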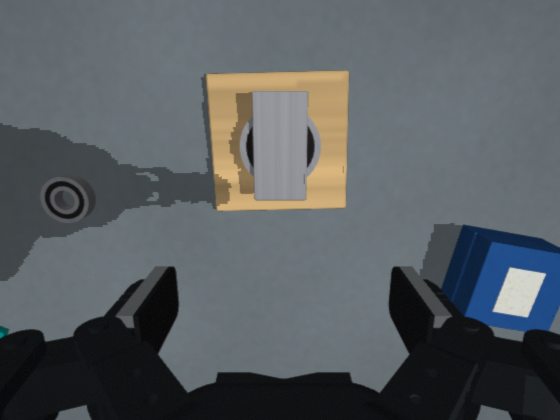

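The plate is centred on the bearing at pixel (280,146), with the ring showing evenly on both sides. Next is the medium bearing.

```bash
python3 -m crank '{"travel":[[2,4,0],[4,8,0],[6,12,0],[8,16,0],[10,20,0]],"turn":[[0,0,0],[0,0,0],[0,0,0],[0,0,0],[0,0,0]],"gripper":[0,0,0,0,0]}' 40
python3 -m crank '{"travel":[[2,4.5,0],[3.5,4.5,0],[3.5,4.5,0],[3.5,4.5,0],[3.5,4.5,0]],"turn":[[0,0,0],[0,0,0],[0,0,0],[0,0,0],[0,0,0]],"gripper":[0.1,0.1,0.1,0.1,0.1]}' 40
python3 - <<'E'
from h import *
f=grab("wrist"); s=bot.observe();p=s["position"];print(p); print(seal(f,proj(f,[.6825,.036,.015]),.015,45))
E
```

```text
clock: 25.35
position: [0.6478, -0.0071, 0.1595]
tool_rot: [3.142, 0.0, -0.073]
force: [0.1, -0.3, 0.8]
grip_width: 0.0856
finger_force: 0.0
clock: 25.85
position: [0.6817, 0.0353, 0.1595]
tool_rot: [3.141, 0.0, -0.074]
force: [-0.5, -0.5, 0.1]
grip_width: 0.077
finger_force: 0.0
[0.68176731 0.03531346 0.15962486]
[([282.15, 192.3], [0.6825, 0.0361, 0.015], np.float64(42.2)), ([282.15, 192.53], [0.6823, 0.0361, 0.015], np.float64(32.5))]
```

```bash
python3 -m crank '{"travel":[[0.06,0.08,-4],[0.06,0.08,-8],[0.06,0.08,-12],[0.06,0.08,-14],[0.06,0.08,-14.5]],"turn":[[0,0,0],[0,0,0],[0,0,0],[0,0,0],[0,0,0]],"gripper":[0.1,0.1,0.1,0.1,0.1]}' 40
python3 -m crank '{"travel":[[0,0,-0.5],[0,0,-1],[0,0,-1.3],[0,0,-1.3],[0,0,-1.3]],"turn":[[0,0,0],[0,0,0],[0,0,0],[0,0,0],[0,0,0]],"gripper":[0.1,0.1,0.1,0.1,0.2]}' 40
python3 -m crank '{"travel":[[0,0,0],[0,0,0],[0,0,0],[0,0,0],[0,0,0]],"turn":[[0,0,0],[0,0,0],[0,0,0],[0,0,0],[0,0,0]],"gripper":[0.5,1,1,1,1]}' 40
python3 -m crank '{"travel":[[0,0,1],[0,0,4],[0,0,8],[0,0,12],[0,0,16]],"turn":[[0,0,0],[0,0,0],[0,0,0],[0,0,0],[0,0,0]],"gripper":[1,1,1,1,1]}' 40
python3 -m crank '{"travel":[[-2,-4,0],[-4,-8,0],[-6,-12,0],[-8,-16,0],[-9.5,-20,0]],"turn":[[0,0,0],[0,0,0],[0,0,0],[0,0,0],[0,0,0]],"gripper":[1,1,1,1,1]}' 40
```

```text
clock: 26.4
position: [0.6811, 0.0362, 0.0122]
tool_rot: [3.141, 0.004, -0.073]
force: [-0.7, 0.2, -0.2]
grip_width: 0.0772
finger_force: 0.0
clock: 26.9
position: [0.6831, 0.0369, 0.0022]
tool_rot: [-3.141, -0.001, -0.073]
force: [0.5, 0.7, -0.0]
grip_width: 0.0686
finger_force: 0.0
clock: 27.4
position: [0.6831, 0.037, 0.0025]
tool_rot: [-3.142, -0.001, -0.073]
force: [-2.9, -0.3, 9.7]
grip_width: 0.0499
finger_force: 40.2
clock: 27.9
position: [0.6826, 0.0369, 0.1639]
tool_rot: [-3.141, -0.0, -0.073]
force: [0.6, -0.1, -0.5]
grip_width: 0.0501
finger_force: 42.1
clock: 28.4
position: [0.5865, -0.1646, 0.1624]
tool_rot: [3.141, -0.0, -0.073]
force: [0.7, -1.1, -2.0]
grip_width: 0.0497
finger_force: 42.1
```

```bash
python3 -m crank '{"travel":[[0.15,-2,0],[0.15,-4.4,0],[0.15,-4.4,-4],[0.15,-4.4,-8],[0.15,-4.4,-10.5]],"turn":[[0,0,0],[0,0,0],[0,0,0],[0,0,0],[0,0,0]],"gripper":[1,1,1,1,1]}' 40
python3 -m crank '{"travel":[[0,0,-0.5],[0,0,-1],[0,0,-1],[0,0,-1],[0,0,-1]],"turn":[[0,0,0],[0,0,0],[0,0,0],[0,0,0],[0,0,0]],"gripper":[1,1,1,1,1]}' 40
python3 - <<'E'
from h import *
f=grab("wrist"); s=bot.observe();p=s["position"];print(p); z=p[2]-.0025+.015;print(seal(f,proj(f,[p[0],p[1],z]),z,70))
E
```

```text
clock: 28.9
position: [0.5883, -0.207, 0.0547]
tool_rot: [-3.141, 0.002, -0.073]
force: [-0.2, 0.3, -0.3]
grip_width: 0.0502
finger_force: 42.1
clock: 29.4
position: [0.5899, -0.2073, 0.0478]
tool_rot: [3.141, -0.002, -0.073]
force: [-0.4, 0.8, -1.4]
grip_width: 0.05
finger_force: 42.1
[ 0.58974382 -0.20725233  0.04759917]
[([283.1, 284.06], [0.5901, -0.2072, 0.0601], np.float64(39.1)), ([283.29, 285.02], [0.5896, -0.2073, 0.0601], np.float64(29.8))]
```

```bash
python3 -m crank '{"travel":[[-0.2,-0.17,0],[-0.2,-0.17,-0.4],[-0.2,-0.17,-0.7],[-0.2,-0.17,-0.8],[-0.2,-0.17,-0.8]],"turn":[[0,0,0],[0,0,0],[0,0,0],[0,0,0],[0,0,0]],"gripper":[1,1,1,1,1]}' 40
python3 -m crank '{"travel":[[0,0,-0.05],[0,0,-0.1],[0,0,-0.1],[0,0,-0.1],[0,0,-0.1]],"turn":[[0,0,0],[0,0,0],[0,0,0],[0,0,0],[0,0,0]],"gripper":[1,1,1,1,1]}' 40
```

```text
clock: 29.95
position: [0.5871, -0.2087, 0.0385]
tool_rot: [-3.142, 0.001, -0.073]
force: [-2.6, 1.1, 3.6]
grip_width: 0.0498
finger_force: 42.5
clock: 30.45
position: [0.5871, -0.2088, 0.0384]
tool_rot: [3.141, 0.0, -0.073]
force: [-7.8, 2.3, 19.0]
grip_width: 0.05
finger_force: 44.0
```

```bash
python3 -m crank '{"travel":[[0,0,0.1],[0,0,0.1],[0,0,0.1],[0,0,0.1],[0,0,0.1]],"turn":[[0,0,0],[0,0,0],[0,0,0],[0,0,0],[0,0,0]],"gripper":[1,0.4,0.2,0.1,0.1]}' 40
python3 -m crank '{"travel":[[0,0,0],[0,0,1],[0,0,4],[0,0,7],[-2,0,10]],"turn":[[0,0,0],[0,0,0],[0,0,0],[0,0,0],[0,0,0]],"gripper":[0.1,0.1,0,0,0]}' 40
python3 -m crank '{"travel":[[-2,0,2],[-2,0,2],[-2,0,2],[-2,0,2],[-2,0,2]],"turn":[[0,0,0],[0,0,0],[0,0,0],[0,0,0],[0,0,0]],"gripper":[0,0,0,0,0]}' 40
python3 - <<'E'
from h import *
f=grab("wrist","w9.png"); s=bot.observe();p=s["position"];print(p); print(seal(f,proj(f,[.5872,-.209,.051]),.051,45)); print(plate(f,.036,(587,-209)),board(f))
E
```

```text
clock: 30.95
position: [0.5873, -0.2087, 0.0385]
tool_rot: [-3.142, 0.0, -0.073]
force: [-0.2, -0.7, -0.2]
grip_width: 0.0766
finger_force: 0.0
clock: 31.45
position: [0.5687, -0.2082, 0.1404]
tool_rot: [-3.141, -0.002, -0.072]
force: [0.1, 0.0, 0.3]
grip_width: 0.0854
finger_force: 0.0
clock: 31.95
position: [0.5474, -0.2085, 0.1578]
tool_rot: [-3.141, 0.001, -0.072]
force: [0.6, 0.1, 0.7]
grip_width: 0.0854
finger_force: 0.0
[ 0.5473656  -0.2084985   0.15780996]
[([279.54, 150.44], [0.587, -0.2087, 0.051], np.float64(43.4)), ([279.55, 150.8], [0.5868, -0.2087, 0.051], np.float64(33.2))]
[((587.4404296875, -209.9568328857422), (56.72743225097656, 78.41537475585938), 85.90441131591797), ((454.1741638183594, -397.6308898925781), (30.87517738342285, 40.79229736328125), 75.49162292480469)] ((587.453369140625, -207.90476989746094), (109.36874389648438, 108.92042541503906), 87.26150512695312)
```

View pics/w9.png

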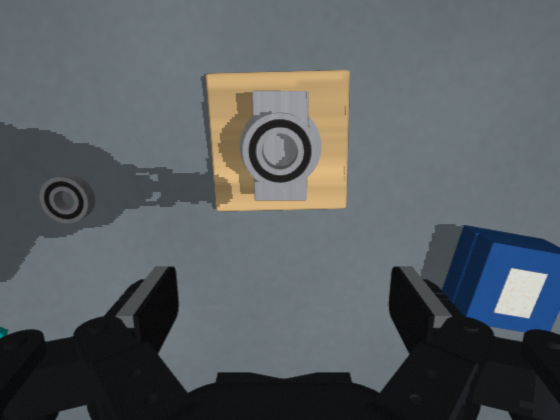

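The medium bearing is centred at (280,151), 0.5 mm from the plate centre. Next is the small bearing.

```bash
python3 -m crank '{"travel":[[0.2,4,0],[0.4,8,0],[0.6,12,0],[0.7,16,0],[0.7,18.4,0]],"turn":[[0,0,0],[0,0,0],[0,0,0],[0,0,0],[0,0,0]],"gripper":[0.2,0.2,0.2,0.2,0.2]}' 40
python3 -m crank '{"travel":[[0,0,0],[0,0,0],[0,0,0],[0,0,0],[0,0,0]],"turn":[[0,0,0],[0,0,0],[0,0,0],[0,0,0],[0,0,0]],"gripper":[0.2,0.2,0.2,0.2,0.2]}' 40
python3 - <<'E'
from h import *
f=grab("wrist"); s=bot.observe();p=s["position"];print(p); print(seal(f,proj(f,[.5544,-.0247,.012]),.012,35))
E
```

```text
clock: 32.5
position: [0.5542, -0.0212, 0.1581]
tool_rot: [-3.141, 0.001, -0.07]
force: [-0.2, -0.1, -0.1]
grip_width: 0.0681
finger_force: 0.0
clock: 33.0
position: [0.5542, -0.0256, 0.1585]
tool_rot: [3.141, 0.0, -0.074]
force: [-0.5, -0.2, -0.8]
grip_width: 0.0684
finger_force: 0.0
[ 0.55427488 -0.02543912  0.15853672]
[([282.18, 192.37], [0.5545, -0.0248, 0.012], np.float64(31.6)), ([282.24, 192.55], [0.5544, -0.0248, 0.012], np.float64(23.6))]
```

```bash
python3 -m crank '{"travel":[[0,0.07,-4],[0,0.07,-8],[0,0.07,-12],[0,0.07,-14],[0,0.07,-14.5]],"turn":[[0,0,0],[0,0,0],[0,0,0],[0,0,0],[0,0,0]],"gripper":[0.2,0.2,0.2,0.2,0.2]}' 40
python3 -m crank '{"travel":[[0,0,-0.5],[0,0,-1],[0,0,-1.1],[0,0,-1.1],[0,0,-1.1]],"turn":[[0,0,0],[0,0,0],[0,0,0],[0,0,0],[0,0,0]],"gripper":[0.2,0.2,0.2,0.2,0.3]}' 30
python3 -m crank '{"travel":[[0,0,0],[0,0,0],[0,0,0],[0,0,0],[0,0,0]],"turn":[[0,0,0],[0,0,0],[0,0,0],[0,0,0],[0,0,0]],"gripper":[0.5,1,1,1,1]}' 30
python3 -m crank '{"travel":[[0,0,1],[0,0,4],[0,0,8],[0,0,12],[0,0,16]],"turn":[[0,0,0],[0,0,0],[0,0,0],[0,0,0],[0,0,0]],"gripper":[1,1,1,1,1]}' 30
python3 -m crank '{"travel":[[0.6,-4,0],[1.2,-8,0],[2,-12,0],[2.8,-16,0],[3.2,-18.3,0]],"turn":[[0,0,0],[0,0,0],[0,0,0],[0,0,0],[0,0,0]],"gripper":[1,1,1,1,1]}' 30
```

```text
clock: 33.55
position: [0.5529, -0.0243, 0.0114]
tool_rot: [3.141, 0.003, -0.073]
force: [0.2, 0.4, 0.8]
grip_width: 0.0686
finger_force: 0.0
clock: 34.05
position: [0.5546, -0.0241, 0.0032]
tool_rot: [-3.142, -0.001, -0.073]
force: [0.1, -0.0, 0.5]
grip_width: 0.0597
finger_force: 0.0
clock: 34.55
position: [0.5545, -0.0241, 0.0031]
tool_rot: [-3.142, -0.001, -0.073]
force: [-2.1, -0.5, 7.2]
grip_width: 0.0382
finger_force: 29.2
clock: 35.05
position: [0.5539, -0.0241, 0.1649]
tool_rot: [-3.142, -0.0, -0.073]
force: [0.1, 1.0, -0.6]
grip_width: 0.0379
finger_force: 30.5
clock: 35.55
position: [0.586, -0.2108, 0.1633]
tool_rot: [3.14, -0.0, -0.076]
force: [-0.2, 0.7, -0.5]
grip_width: 0.0383
finger_force: 30.5
```

```bash
python3 -m crank '{"travel":[[0,0,0],[0,0,-4],[0,0,-8],[0,0,-9.5],[0,0,-9.5]],"turn":[[0,0,0],[0,0,0],[0,0,0],[0,0,0],[0,0,0]],"gripper":[1,1,1,1,1]}' 30
python3 -m crank '{"travel":[[0,0,0],[0,0,-0.3],[0,0,-0.3],[0,0,-0.3],[0,0,-0.3]],"turn":[[0,0,0],[0,0,0],[0,0,0],[0,0,0],[0,0,0]],"gripper":[1,1,1,1,1]}' 30
python3 - <<'E'
from h import *
f=grab("wrist"); s=bot.observe();p=s["position"];print(p); z=p[2]-.0031+.012;print(seal(f,proj(f,[p[0],p[1],z]),z,60))
E
```

```text
clock: 36.05
position: [0.5853, -0.2062, 0.0664]
tool_rot: [-3.141, 0.003, -0.072]
force: [0.7, 0.2, 1.2]
grip_width: 0.0383
finger_force: 30.5
clock: 36.55
position: [0.5865, -0.2072, 0.0651]
tool_rot: [3.141, -0.001, -0.073]
force: [0.0, 0.2, -0.5]
grip_width: 0.0383
finger_force: 30.5
[ 0.58642475 -0.20714118  0.06494951]
[([282.99, 279.11], [0.5871, -0.2071, 0.0738], np.float64(29.6)), ([283.25, 279.67], [0.5868, -0.2072, 0.0738], np.float64(21.3))]
```

```bash
python3 -m crank '{"travel":[[0.03,-0.17,0],[0.03,-0.17,-0.4],[0.03,-0.17,-0.8],[0.03,-0.17,-1.05],[0.03,-0.17,-1.05]],"turn":[[0,0,0],[0,0,0],[0,0,0],[0,0,0],[0,0,0]],"gripper":[1,1,1,1,1]}' 30
python3 -m crank '{"travel":[[0,0,-0.02],[0,0,-0.02],[0,0,-0.02],[0,0,-0.02],[0,0,-0.02]],"turn":[[0,0,0],[0,0,0],[0,0,0],[0,0,0],[0,0,0]],"gripper":[1,1,1,1,1]}' 30
```

```text
clock: 37.1
position: [0.5864, -0.2087, 0.0541]
tool_rot: [-3.142, 0.001, -0.073]
force: [-3.0, 0.2, 5.4]
grip_width: 0.0385
finger_force: 31.2
clock: 37.6
position: [0.5864, -0.2087, 0.0541]
tool_rot: [-3.142, 0.0, -0.073]
force: [-3.8, 1.9, 10.0]
grip_width: 0.0382
finger_force: 31.5
```

```bash
python3 -m crank '{"travel":[[0,0,0.06],[0,0,0.06],[0,0,0.06],[0,0,0.06],[0,0,0.06]],"turn":[[0,0,0],[0,0,0],[0,0,0],[0,0,0],[0,0,0]],"gripper":[1,0.5,0.3,0.2,0.2]}' 30
python3 -m crank '{"travel":[[0,0,0],[0,0,1],[0,0,4],[0,0,7],[-2,0,10]],"turn":[[0,0,0],[0,0,0],[0,0,0],[0,0,0],[0,0,0]],"gripper":[0.1,0.1,0,0,0]}' 40
python3 -m crank '{"travel":[[-2,0,0],[-2,0,0],[-2,0,0],[-2,0,0],[-2,0,0]],"turn":[[0,0,0],[0,0,0],[0,0,0],[0,0,0],[0,0,0]],"gripper":[0,0,0,0,0]}' 40
python3 - <<'E'
from h import *
f=grab("wrist","w10.png"); s=bot.observe();p=s["position"];print(p,s["force"]); print(seal(f,proj(f,[.5868,-.2088,.063]),.063,35)); grab("top","top2.png")
g=grab("scene"); cv2.imwrite("pics/sc2.png",cv2.resize(g["bgr"][130:290,170:420],None,fx=3,fy=3,interpolation=cv2.INTER_CUBIC))
E
```

```text
clock: 38.1
position: [0.5866, -0.2088, 0.0544]
tool_rot: [-3.142, 0.0, -0.073]
force: [-0.1, -0.4, -0.8]
grip_width: 0.068
finger_force: 0.0
clock: 38.6
position: [0.5679, -0.2082, 0.1562]
tool_rot: [-3.141, -0.002, -0.072]
force: [-0.1, 0.3, 0.6]
grip_width: 0.0852
finger_force: 0.0
clock: 39.1
position: [0.547, -0.2085, 0.1542]
tool_rot: [-3.141, 0.0, -0.072]
force: [-0.2, 0.1, -1.1]
grip_width: 0.0856
finger_force: 0.0
[ 0.54692241 -0.2085254   0.15413227] [-0.00981042  0.45269367  0.30830651]
[([279.16, 153.27], [0.5867, -0.2087, 0.063], np.float64(32.6)), ([279.19, 153.53], [0.5865, -0.2087, 0.063], np.float64(24.1))]
```

View pics/w10.png

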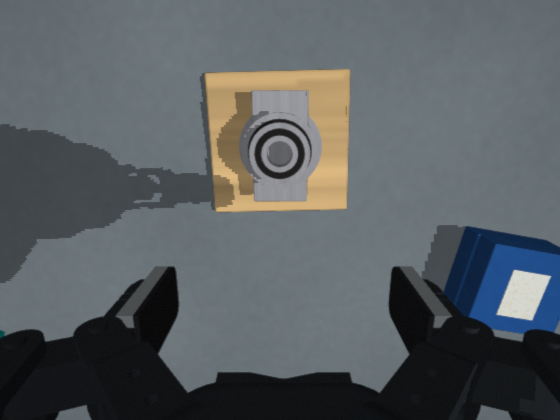

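View pics/sc2.png

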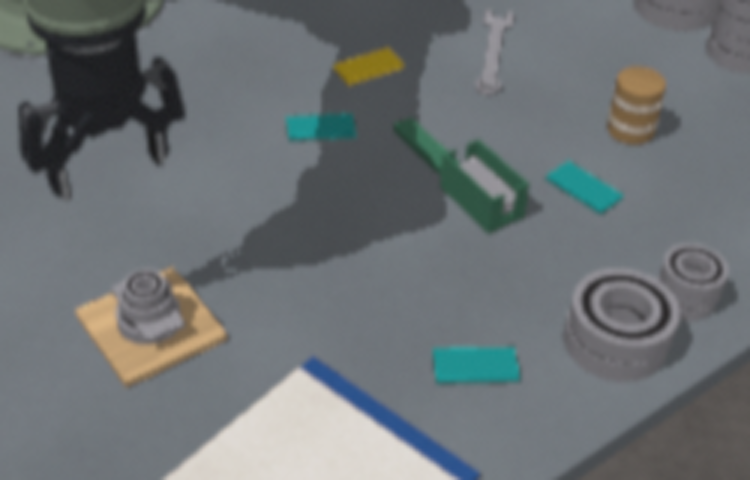

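Both views show the stack flat and concentric, the small bearing's ring at (279,153) in the wrist view and the stack at (145,305) in the scene crop. The bystanders are untouched. One last numeric check that the upper plates have settled, then I hand in.

```bash
python3 - <<'E'
from h import *
def pos(b):
    H,S,V=cv2.split(cv2.cvtColor(b,cv2.COLOR_BGR2HSV)); r=np.zeros(V.shape,bool); r[172:208,315:350]=1
    return [cv2.minAreaRect(c) for c in blobs((S<30)&(V>120)&r,20)][:2]
a=cv2.imread("pics/scene0.png");g=grab("scene");print(pos(a),pos(g["bgr"]))
a=cv2.imread("pics/top0.png");b=cv2.imread("pics/top2.png")
for n,(u,v) in dict(roll=(100,187),carton=(437,263),wrench=(112,278)).items():
    d=np.abs(a[v-22:v+22,u-25:u+25].astype(int)-b[v-22:v+22,u-25:u+25]).mean(); print(n,d.round(2))
c=lambda h:proj(g,[.635,.18,h]);print("expected shift",c(.028)-c(.036))
E
```

```text
[((332.0, 184.0), (24.0, 34.0), 90.0), ((321.0, 198.0), (12.0, 18.0), 0.0)] [((332.0, 184.5), (25.0, 34.0), 90.0), ((322.0, 202.5), (14.0, 9.0), 0.0)]
roll 12.3
carton 36.75
wrench 13.68
expected shift [-0.22840423  1.86121113]
```

```bash
python3 - <<'E'
from h import *
a=cv2.imread("pics/scene0.png");g=grab("scene")["bgr"]
k=lambda i:cv2.resize(i[160:215,295:355],None,fx=6.6,fy=6.6,interpolation=cv2.INTER_CUBIC)
up=np.hstack([k(a),k(g)])
t=lambda i:cv2.resize(i[140:320,70:470],(398,180))
dn=np.hstack([t(cv2.imread("pics/top0.png")),t(cv2.imread("pics/top2.png"))])
w=min(up.shape[1],dn.shape[1]);cv2.imwrite("pics/cmp.png",np.vstack([up[:,:w],dn[:,:w]]))
E
```

```text
(no output)
```

View pics/cmp.png

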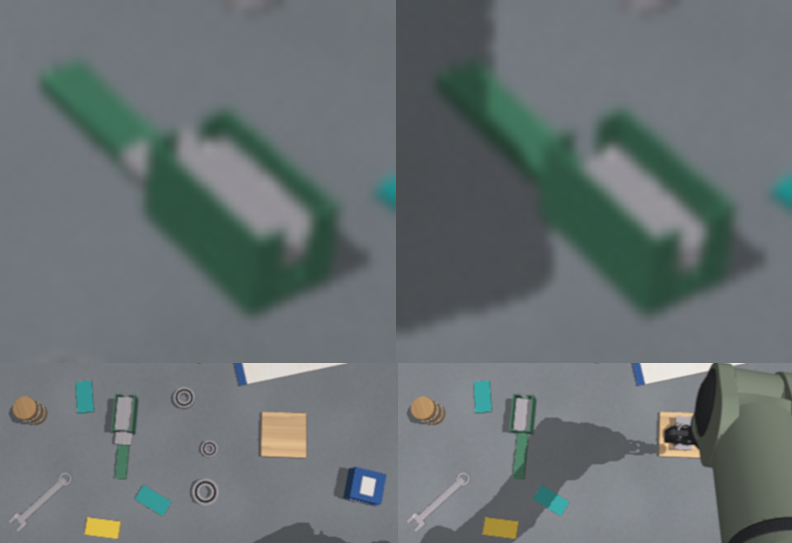

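The before/after comparison shows the chute plates have sunk (right: lower inside the walls, lip edge clear). The roll, wrench and look-alikes are unmoved, and the cartons were seen unmoved in the wrist view. Handing in.

```bash
python3 -c "
from workcell import bot
print(bot.job_done())"
```

```text
the job is handed in; nothing more can be done
None
```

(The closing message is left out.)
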